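# Put the pipette and the needle away after microscopy

## Task

Tidy up after the microscope session: stand the glass pipette in the blue cup with its orange bulb up, and stand the green-handled dissecting needle, point down, in the white cup. The pipette is thin glass, so hold it lightly and set it down on the bottom of the cup rather than dropping it. Leave the brush on its rest, and do not knock over the cups or the vials.

Things in the scene. Friction and masses are not known exactly. Their poses are not given: they have to be found in the camera images.
- pipette: thin glass pipette, 190 mm long, 20 g: fine tip up to 34 from the tip's end, then clear tube of diameter 10, orange rubber bulb of diameter 17 from 152 to 190. Fragile: cracks if gripped or pressed with over 10 N or dropped. Origin: its tip; z axis: along it to the upper end. Starts in one of the rest's slots, sloping 30 degrees, tip low towards the robot, upper end overhanging.
- probe: dissecting needle, 170 mm long, 25 g: steel needle over the first 45, then green plastic handle of diameter 10 to its upper end. Origin: its tip; z axis: along it to the upper end. Starts in one of the rest's slots, sloping 30 degrees, tip low towards the robot, upper end overhanging.
- brush: small brush, 185 mm long: pale wooden handle of diameter 10, black bristles at the upper end; not needed, stays on the rest. Origin: its tip; z axis: along it to the upper end. Starts in one of the rest's slots, sloping 30 degrees, tip low towards the robot, upper end overhanging.
- rest: fixed rest: grey base 135 x 170 x 8 mm, front lip 18 high towards the robot. Three slots at y -56, 0, +56, in each an item: tip at x -77, z 9.5 against the lip. Origin: on the table under its middle; x axis towards the items' raised ends.
- rest_rod (a point): middle of the rest's steel cross rod (diameter 6 mm, along the rest's y). Each item crosses it 90 mm from its tip, between two pins that rise 12 mm above the rod's centre; beyond, the item overhangs freely.
- blue_cup: blue plastic cup, free-standing, weighted: upright tube 80 mm high, outer diameter 42, inner diameter 34, floor 6 thick, on a foot disc of diameter 62 and 5.5 thick, open at the top. Origin: centre of the underside, z up.
- white_cup: white ceramic cup, free-standing, weighted: upright tube 80 mm high, outer diameter 42, inner diameter 34, floor 6 thick, on a foot disc of diameter 62 and 5.5 thick, open at the top. Origin: centre of the underside, z up.
- vial0: small loose sample vial standing on the table, diameter 22 mm, 55 mm high, blue cap; stays standing. Origin: centre of the underside, z up.
- vial1: small loose sample vial standing on the table, diameter 22 mm, 55 mm high, blue cap; stays standing. Origin: centre of the underside, z up.
- vial2: small loose sample vial standing on the table, diameter 22 mm, 55 mm high, blue cap; stays standing. Origin: centre of the underside, z up.
- vial3: small loose sample vial standing on the table, diameter 22 mm, 55 mm high, blue cap; stays standing. Origin: centre of the underside, z up.
Not all that is in view belongs to the job. Leave any purple look-alike of the vial0 alone.

How it is judged:
At the end, for the whole second after the job is handed in: Pipette in the blue cup, needle in the white: each tip within 18 mm of the cup's axis and under 18 mm above its underside, within 0.45 rad of upright, at rest. Cups upright (0.12 rad), brush moved under 30 mm, vials standing (0.3 rad) (z of pipette in the frame of blue_cup below 0.018 m and horizontal distance between pipette and blue_cup below 0.018 m and angle between each of pipette, probe's own z axis and vertical below 0.45 rad and linear speed of each of pipette, probe below 0.03 m/s and angle between each of blue_cup, white_cup's own z axis and vertical below 0.12 rad and z of probe in the frame of white_cup below 0.018 m and horizontal distance between probe and white_cup below 0.018 m and distance of brush from where it was at the start of the episode below 0.03 m and angle between each of vial0, vial1, vial2, vial3's own z axis and vertical below 0.3 rad); the robot touches nothing.
It fails at once if the pipette is squeezed or pressed too hard (all contact forces on it, both fingers together, over 24 N) (contact force between pipette and anything else above 24 N).
It fails at once if the pipette is dropped (moves faster than 0.6 m/s out of the fingers' hold) (contact force between the fingers and pipette below 0.05 N and linear speed of pipette above 0.6 m/s).
It fails at once if a cup is knocked over (tilted more than 0.6 rad) (angle between any of blue_cup, white_cup's own z axis and vertical above 0.6 rad).
It fails at once if a vial is knocked over (tilted more than 0.6 rad) (angle between any of vial0, vial1, vial2, vial3's own z axis and vertical above 0.6 rad).
It fails at once if the brush is taken or pushed off the rest (moved more than 60 mm) (distance of brush from where it was at the start of the episode above 0.06 m).
It also fails if it takes over 72 s, if anything falls off the work surface, if the arm or the gripper's body presses on something with over 40 N, if the wrist force passes 120 N, or if a joint passes its speed limit or range.

## Robot

A 7-joint arm with a two-finger parallel gripper is mounted at the origin on the work surface. World frame = base frame: x ahead of the robot, y to its left, z up, the work surface at z = 0. Lengths are in m, angles in rad, forces in N, time in s.
With the tool pointing down it reaches from about 0.425 to 0.95 m from the base axis. Payload 16.7 kg.
Tool frame: the origin (TCP) lies between the finger pads; the fingertips stand 22 mm ahead of it and the grasp point (between the pads) lies 3 mm ahead of it; z points along the fingers, y is the line along which they close (so a half turn about z gives the same grasp; the last joint's range is limited). The gripper opens to 94 mm and grips with 3 to 60 N. Pads are 16 mm wide; open, the fingers measure 119 mm over their backs; the gripper's body (75 mm by 177 mm) begins 78 mm behind the grasp point.
Start: joints at [-1.446, 0.426, 0.074, 1.606, -0.034, 1.111, -0.067], TCP at [0.183, 0.65, 0.227] pointing down, gripper open.
Joint ranges: [-2.85, 2.85], [-0.5, 2.14], [-1.23, 1.37], [0.21, 2.46], [-1.02, 4.16], [0.16, 2.05], [-2.73, 2.73]. Speed limits (rad/s): [1.89, 1.89, 2.39, 2.39, 3.01, 3.01, 3.01].

## Interface

Orientations are given as a 3x3 rotation matrix whose columns are the frame's x, y, z axes.
In Python, from plant import r, imaging, job gives the robot as it stands.
- The arm moves only by the tool drive_tool, never from a script. Its argument "series" is a list of rows, each a list of 3 entries, a list of its own where there are three numbers: the shift along the tool's x, y, z in cm, then the turn about the tool's z in degrees, then the opening, from -1 (shut) to 1 (fully open). A call has exactly 5 rows; each row is the pose to reach, as a shift and turn from the pose commanded when the call began, along the tool's axes at that moment; what a row does not reach only later rows make up. A row lasts 1/10 s, in which the tool goes at most 50 mm and 8.59 degrees, less where a joint would pass 70% of its speed; a pose out of reach is approached as far as the arm can. A call with a gripper value outside its range is refused whole. The fingers move at their own pace and stop on an object; "force" is the grip in N (left out, the last holds). Time passes only in rows, so rows that repeat a pose let the fingers close, or fill a call up. It gives the time, the measured TCP pose, the force, the opening and the grip force at its end, in the units of the state.
- r.get_state(): the state, without advancing time (a new reading comes with each control period).
- imaging.camera(name): name is "side" or "top"; returns a dict with "frame" (420x560x3 uint8, red, green, blue), "depth" (420x560 float32, m along the optical axis (not along the pixel's ray), 0 where there is no reading), "K" (3x3 intrinsics, pixels), "k1" (the pictures are not rectified: a ray, as slopes to the right and down, at radius r is drawn at 1 + k1 r^2 times it, then the intrinsics apply), "R" (3x3) and "t" (3): a world point X has camera coordinates R X + t. Camera axes: x right, y down, z forward; pixel columns grow to the right and rows downward; lengths in m; the calibration is good to about 2 mm. A picture is of the moment at which its call begins.
- job.hand_in(): hands the job in; it is judged then, once.
The state is a dict: "time": time; "joint_positions": joint angles; "joint_velocities": joint speeds; "effort": joint torques, N m; "tool_pos": TCP position; "ee_rot": TCP orientation; "ft_force": force on the tool from outside, world axes, zero at the start; "wrist_torque": the same for the moment, N m; "width": finger opening in m; "gripper_force": force on a finger pad.
Only numpy, scipy, OpenCV 4.12 (cv2) and the standard library are available. Lean on these libraries where they do the work, as an engineer would, in place of code of your own. Each camera call takes 0.05 s, during which the arm holds its last target. There are 200 camera calls.

## Working session

There is one attempt and no reset: what is moved stays moved. The work goes in short steps, Python scripts to look and compute and a tool call to move; the robot and the scene stay as the last step left them, time stands still between calls to the robot, and variables do not carry over. Pictures are saved under pics/ and viewed, at most 10 in all, crops included, and the job is handed in when it is done.

Besides the shell and the picture viewer there is one more tool, called after ">>>" as a command line: name --argument value ..., lists and objects as JSON in quotes. drive_tool: Moves the arm, as the interface text tells. Its arguments: {"type":"object","properties":{"series":{"type":"array","items":{"type":"array"}},"force":{"type":"number"}},"required":["series"]}

```bash
ls; mkdir -p pics
python3 - <<'E'
from plant import r, imaging, job
import cv2,numpy as np
s=r.get_state(); print(s['time'],s['tool_pos'],s['ee_rot'],s['width'])
for n in ('side','top'):
    c=imaging.camera(n); np.savez(''+n+'0.npz',**c)
    cv2.imwrite('pics/'+n+'0.png',c['frame'][...,::-1]); print(n,c['K'],c['k1'],c['R'],c['t'])
E
```

```text
pics
0.0 [0.18241771 0.64944723 0.22678178] [[-9.62739955e-01  2.70428768e-01 -2.47059819e-04]
 [ 2.70428860e-01  9.62739126e-01 -1.26783216e-03]
 [-1.05004133e-04 -1.28740478e-03 -9.99999166e-01]] 0.09404756756293017
side [[403.26780255   0.         278.6831779 ]
 [  0.         403.26780255 207.32719679]
 [  0.           0.           1.        ]] -0.03884682277336589 [[ 0.85371667 -0.52041062 -0.01845628]
 [-0.26604467 -0.40542152 -0.8745591 ]
 [ 0.44764728  0.75153587 -0.48456759]] [-0.4369806   0.18904425  0.55395955]
top [[436.94477083   0.         281.40936726]
 [  0.         436.94477083 206.91271064]
 [  0.           0.           1.        ]] -0.04787599222693757 [[ 0.00169479 -0.9998076   0.01954219]
 [-0.99706901 -0.00318426 -0.0764411 ]
 [ 0.07648862 -0.01935536 -0.99688257]] [-0.03155253  0.50971413  0.82725866]
```

View pics/side0.png

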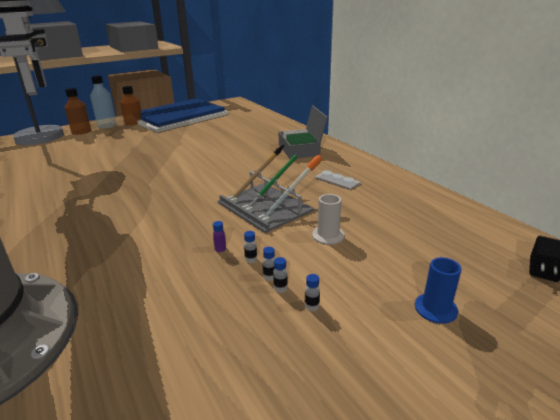

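View pics/top0.png

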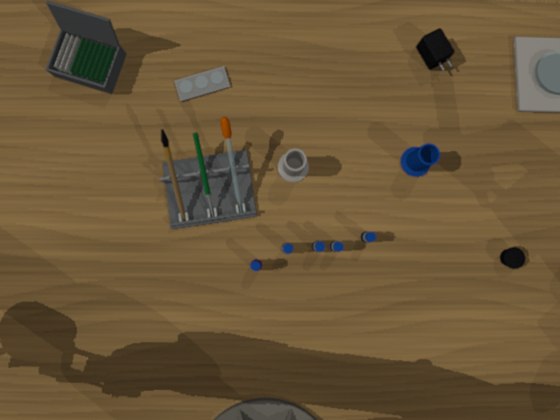

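The side view shows the rest with three items: the brush's black end at (280,149), the green probe at about (280,175) and the orange pipette bulb at (314,162). The white cup is at (329,218) and the blue cup at (440,288). The vials are at (250,247), (268,262), (280,275) and (312,292), and the purple look-alike is at (219,237).

In the top view, the items in slots are:
- **Pipette:** bulb at (226,127). It fits because it has an orange end and a clear tube.
- **Probe:** (197,150). It fits because of the green handle.
- **Brush:** (165,138). It has a pale wooden handle and black bristles, so it stays.

The top view also shows the white cup at (293,163) and the blue cup at (427,155).

```bash
cat > h.py <<'E'
import numpy as np,cv2
def cloud(c):
    H,W=c['depth'].shape; v,u=np.mgrid[:H,:W].astype(float)
    K=c['K']; k=float(c['k1'])
    p=cv2.undistortPoints(np.stack([u.ravel(),v.ravel()],1)[:,None],K,np.array([k,0,0,0.]))[:,0]
    rays=np.c_[p,np.ones(len(p))]
    X=(rays*c['depth'].reshape(-1,1)-c['t'])@c['R']
    d=(rays@c['R']).reshape(H,W,3); o=-c['R'].T@c['t']
    X=X.reshape(H,W,3); X[c['depth']==0]=np.nan
    return X,d,o
def hsv(c): return cv2.cvtColor(c['frame'],cv2.COLOR_RGB2HSV).astype(int)
def masks(c):
    h=hsv(c);H,S,V=h[...,0],h[...,1],h[...,2]
    return dict(orange=(H<11)&(S>190)&(V>120),green=(H>45)&(H<85)&(S>120)&(V>50),blue=(H>105)&(H<128)&(S>170)&(V>60),white=(S<40)&(V>110))
def onplane(d,o,u,v,z):
    dd=d[int(round(v)),int(round(u))]; return o+dd*(z-o[2])/dd[2]
E
python3 - <<'E'
import numpy as np,cv2
from h import *
np.set_printoptions(precision=4,suppress=True)
for n in ('top','side'):
    c=dict(np.load(n+'0.npz')); X,d,o=cloud(c); M=masks(c)
    print(n,'table z',np.nanmedian(X[...,2]))
    for k,m in M.items():
        N,L,st,ce=cv2.connectedComponentsWithStats(m.astype(np.uint8))
        for i in range(1,N):
            if st[i,4]<15: continue
            P=X[L==i]; P=P[~np.isnan(P[:,0])]
            if len(P)<5: continue
            if np.median(P[:,0])>0.95 or abs(np.median(P[:,1]))>.7: continue
            print(k,ce[i],st[i,4],'med',np.median(P,0),'lo',np.percentile(P,3,0),'hi',np.percentile(P,97,0))
c=dict(np.load('top0.npz'))
cv2.imwrite('pics/crop1.png',cv2.resize(c['frame'][100:240,145:325,::-1],None,fx=4.2,fy=4.2,interpolation=cv2.INTER_CUBIC))
E
```

```text
top table z -0.0006261250636986446
green [80.3548 55.6774] 62 med [0.8024 0.362  0.0462] lo [0.7717 0.3521 0.0313] hi [0.8321 0.3764 0.0497]
green [85.1017 57.678 ] 59 med [0.799  0.3533 0.046 ] lo [0.768  0.3421 0.0311] hi [0.8287 0.3664 0.0487]
green [90.0667 59.45  ] 60 med [0.7962 0.3442 0.0456] lo [0.7654 0.3316 0.0288] hi [0.8255 0.3575 0.0493]
green [95.25   60.6719] 64 med [0.7935 0.335  0.0454] lo [0.7631 0.3215 0.0286] hi [0.8231 0.3482 0.0488]
green [100.2969  62.0156] 64 med [0.7893 0.3225 0.0451] lo [0.7598 0.3124 0.0308] hi [0.8202 0.3309 0.0485]
green [105.2308  64.    ] 65 med [0.7849 0.3135 0.0459] lo [0.7565 0.3021 0.0282] hi [0.8171 0.3268 0.0491]
green [201.137 163.463] 270 med [0.5847 0.1183 0.0682] lo [0.5378 0.1091 0.0402] hi [0.633  0.1271 0.0966]
blue [418.2455 159.949 ] 725 med [ 0.5986 -0.2888  0.0409] lo [ 0.58   -0.3185  0.0028] hi [ 0.6257 -0.2751  0.0794]
blue [370.1692 236.4462] 65 med [ 0.4534 -0.195   0.0537] lo [ 0.4459 -0.2022  0.0505] hi [ 0.459  -0.1879  0.0564]
blue [319.5672 246.194 ] 67 med [ 0.4348 -0.1009  0.0541] lo [ 0.4274 -0.1071  0.0513
[... 2713 characters left out ...]
.0081] hi [0.6179 0.0883 0.0831]
white [337.6562 178.8052] 349 med [0.7539 0.1207 0.0084] lo [0.7301 0.0807 0.0047] hi [0.7833 0.1689 0.0149]
white [231.8235 198.4118] 34 med [0.4888 0.155  0.0167] lo [0.4801 0.1516 0.0077] hi [0.4974 0.1883 0.0188]
white [329.2136 220.8209] 899 med [ 0.5812 -0.0694  0.0398] lo [ 0.5638 -0.0808  0.0035] hi [ 0.6073 -0.0365  0.0797]
white [247.3621 206.6034] 58 med [0.5008 0.1069 0.0167] lo [0.4899 0.0958 0.0079] hi [0.5143 0.133  0.0217]
white [ 27.6    276.8091] 110 med [0.0826 0.0947 0.0148] lo [0.0721 0.0819 0.0119] hi [0.0981 0.1146 0.0175]
white [ 52.6212 313.6022] 1159 med [ 0.1126 -0.0161  0.0137] lo [ 0.0903 -0.0916  0.0121] hi [0.1296 0.0754 0.017 ]
```

View pics/crop1.png

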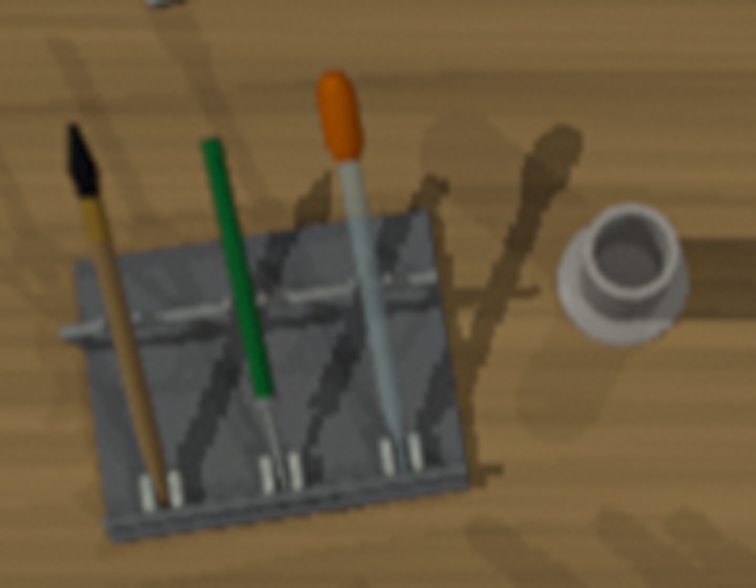

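The enlarged crop confirms it: the orange-bulb pipette is at crop (340,115), the green probe at (225,200) and the brush at (90,180). The white cup's mouth is at (630,248). Next I'll fit axes and cup centres.

Run:
```python
import numpy as np,cv2
from scipy.optimize import least_squares
from h import *
np.set_printoptions(precision=4,suppress=True)
for n in ('top','side'):
    c=dict(np.load(n+'0.npz')); X,d,o=cloud(c); h=hsv(c); M=masks(c)
    box=(X[...,0]>.45)&(X[...,0]<.72)&(X[...,1]>0.0)&(X[...,1]<.24)
    org=(h[...,0]<14)&(h[...,1]>200)&(h[...,2]>120)&box&(X[...,2]>.06)
    pip=box&(X[...,2]>.03)&(h[...,1]<60)&(h[...,2]>90)&(X[...,1]<.08)&(X[...,1]>.04)
    for k,m in (('org',org),('green',M['green']&box),('pip',pip|org)):
        P=X[m]; c0=P.mean(0); v=np.linalg.svd(P-c0)[2][0]; v*=np.sign(v[0])
        t=(P-c0)@v; print(n,k,len(P),'c',c0,'dir',v,'slope',np.degrees(np.arcsin(v[2])),'yaw',np.degrees(np.arctan2(v[1],v[0])),'ends',c0+v*t.min(),c0+v*t.max())
    for k,(x,y) in dict(white=(.59,-.055),blue=(.60,-.30)).items():
        m=(abs(X[...,2]-.079)<.004)&(np.hypot(X[...,0]-x,X[...,1]-y)<.045)
        P=X[m]; f=least_squares(lambda p:np.hypot(P[:,0]-p[0],P[:,1]-p[1])-.019,[x,y],loss='soft_l1',f_scale=.002)
        print(n,k,len(P),f.x,np.sqrt(f.fun.var()))
```

```text
top org 4 c [0.6443 0.0744 0.0973] dir [0.9489 0.036  0.3134] slope 18.264719037571105 yaw 2.1753699437645118 ends [0.6295 0.0738 0.0923] [0.663  0.0751 0.1034]
top green 270 c [0.5852 0.1183 0.068 ] dir [0.8509 0.1302 0.5089] slope 30.59014039462186 yaw 8.702037353887087 ends [0.5336 0.1104 0.0372] [0.6347 0.1259 0.0977]
top pip 264 c [0.5829 0.0622 0.0608] dir [0.8527 0.1281 0.5064] slope 30.425274087362286 yaw 8.543166769004667 ends [0.53   0.0542 0.0294] [0.6606 0.0738 0.107 ]
top white 148 [ 0.5927 -0.0535] 0.0012359608545956496
top blue 160 [ 0.6039 -0.3004] 0.0012617501326359518
side org 10 c [0.6432 0.0644 0.0979] dir [0.8427 0.1625 0.5133] slope 30.885147215078103 yaw 10.911659170957892 ends [0.6325 0.0623 0.0914] [0.652  0.0661 0.1033]
side green 137 c [0.5809 0.1151 0.0662] dir [0.8558 0.1357 0.4992] slope 29.947953295148455 yaw 9.007360115359603 ends [0.5326 0.1074 0.038 ] [0.6332 0.1233 0.0967]
side pip 267 c [0.5777 0.0581 0.0585] dir [0.8565 0.1223 0.5014] slope 30.095849863267013 yaw 8.12809229385996 ends [0.5255 0.0507 0.0279] [0.6524 0.0688 0.1022]
side white 149 [ 0.5889 -0.0549] 0.0013199289958488922
side blue 320 [ 0.6015 -0.3021] 0.0012766105846255288
```

>>> drive_tool --series '[[[-3.6,-2.6,0],-5,0],[[-7.2,-5.2,0],-10,0],[[-10.8,-7.8,0],-15,0],[[-14.4,-10.4,0],-20,0],[[-18,-13,0],-24.3,0]]' --force 3

```text
time: 0.6
tool_pos: [0.3215, 0.4743, 0.2273]
ee_rot: [[-0.988, -0.153, -0.0], [-0.153, 0.988, -0.0], [0.0, -0.0, -1.0]]
ft_force: [0.8, 0.1, -0.7]
width: 0.0576
gripper_force: 0.0
```

>>> drive_tool --series '[[[-2.4,-4.2,0],0,0],[[-4.8,-8.4,0],0,0],[[-7.2,-12.6,0],0,0],[[-9.6,-16.8,0],0,0],[[-12,-21,0],0,0]]'

```text
time: 1.1
tool_pos: [0.4715, 0.2845, 0.2275]
ee_rot: [[-0.989, -0.15, -0.0], [-0.15, 0.989, 0.0], [0.0, 0.0, -1.0]]
ft_force: [0.5, 1.7, 0.3]
width: 0.0471
gripper_force: 0.0
```

>>> drive_tool --series '[[[-2.4,-4.2,0],0,0],[[-4.8,-8.4,0],0,0],[[-7.2,-12.6,0],0,0],[[-9.6,-16.8,0],0,0],[[-12,-21,0],0,0]]'

```text
time: 1.6
tool_pos: [0.6216, 0.0949, 0.2273]
ee_rot: [[-0.989, -0.15, -0.0], [-0.15, 0.989, -0.0], [0.0, -0.0, -1.0]]
ft_force: [0.0, 0.7, -0.2]
width: 0.047
gripper_force: 0.0
```

>>> drive_tool --series '[[[-0.9,-1.3,1.5],0,0],[[-1.8,-2.6,3.5],0,0],[[-1.8,-2.6,5.5],0,0],[[-1.8,-2.6,5.5],0,0],[[-1.8,-2.6,5.5],0,0]]'

```text
time: 2.1
tool_pos: [0.6423, 0.0738, 0.1726]
ee_rot: [[-0.989, -0.15, -0.001], [-0.15, 0.989, -0.0], [0.001, -0.0, -1.0]]
ft_force: [0.5, -0.2, 0.4]
width: 0.0465
gripper_force: 0.0
```

Run:
```python
from plant import r, imaging
import numpy as np,cv2
from h import *
np.set_printoptions(precision=4,suppress=True)
s=r.get_state(); print(s['time'],s['tool_pos'])
ims=[]
for n in ('side','top'):
    c=imaging.camera(n); X,d,o=cloud(c); h=hsv(c)
    box=(X[...,0]>.6)&(X[...,0]<.72)&(X[...,1]>0.03)&(X[...,1]<.12)
    org=(h[...,0]<14)&(h[...,1]>170)&(h[...,2]>120)&box&(X[...,2]>.06)
    P=X[org]; print(n,len(P),P.mean(0) if len(P) else 0)
    f=c['frame'][...,::-1]
    ims.append(cv2.resize(f[80:280,190:390] if n=='side' else f[60:260,130:330],(400,400),interpolation=cv2.INTER_CUBIC))
cv2.imwrite('pics/a1.png',np.hstack(ims))
```

```text
2.1 [0.6423 0.0738 0.1726]
side 100 [0.6421 0.0669 0.0992]
top 0 0
```

View pics/a1.png

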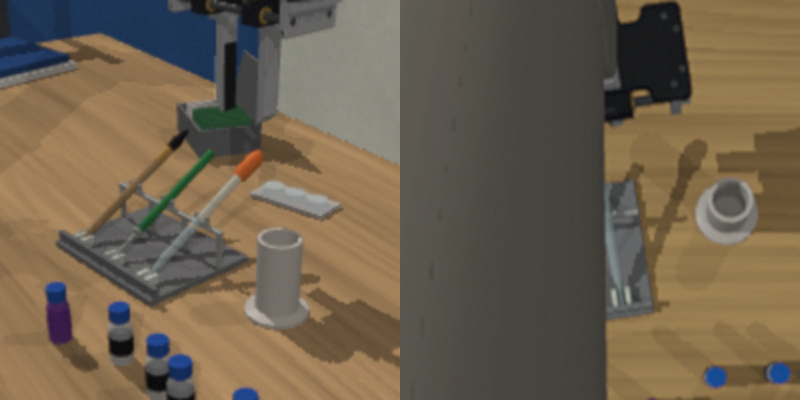

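The side crop shows the open fingers directly above the bulb at about (250,165). The arm hides it in the top view.

>>> drive_tool --series '[[[-0.1,-0.2,2],0,0],[[-0.1,-0.2,4.5],0,0],[[-0.1,-0.2,6.5],0,0],[[-0.1,-0.2,7.8],0,0],[[-0.1,-0.2,7.8],0,0]]'

```text
time: 2.7
tool_pos: [0.6432, 0.0721, 0.0937]
ee_rot: [[-0.989, -0.15, -0.001], [-0.15, 0.989, -0.0], [0.001, -0.0, -1.0]]
ft_force: [-0.2, 0.3, -0.2]
width: 0.047
gripper_force: 0.0
```

>>> drive_tool --series '[[[0,0,0],0,-0.3],[[0,0,0],0,-0.5],[[0,0,0],0,-0.7],[[0,0,0],0,-0.9],[[0,0,0],0,-1]]' --force 3

```text
time: 3.2
tool_pos: [0.644, 0.0718, 0.0948]
ee_rot: [[-0.989, -0.15, 0.0], [-0.15, 0.989, 0.0], [-0.001, 0.0, -1.0]]
ft_force: [-0.0, -0.1, 0.1]
width: 0.0165
gripper_force: 3.0
```

>>> drive_tool --series '[[[0.8,0,-1.3],0,-1],[[1.7,0,-2.5],0,-1],[[2.7,0,-3.6],0,-1],[[3.8,0,-4.6],0,-1],[[5.0,0,-5.4],0,-1]]'

```text
time: 3.7
tool_pos: [0.5935, 0.0642, 0.1498]
ee_rot: [[-0.989, -0.15, 0.001], [-0.15, 0.989, 0.0], [-0.001, 0.0, -1.0]]
ft_force: [1.1, -0.3, 0.1]
width: 0.0169
gripper_force: 3.0
```

```bash
cat > look.py <<'E'
import sys,cv2,numpy as np
from plant import r, imaging
from h import *
np.set_printoptions(precision=4,suppress=True)
def pipette(lo=.02):
    s=r.get_state(); print(s['time'],s['tool_pos'],s['ft_force'],s['width'],s['gripper_force'])
    c=imaging.camera('side'); return s,c
if __name__=='__main__':
    s,c=pipette(); u0,v0,w=map(int,sys.argv[2:5])
    cv2.imwrite('pics/'+sys.argv[1],cv2.resize(c['frame'][v0:v0+w,u0:u0+w,::-1],(600,600),interpolation=cv2.INTER_CUBIC))
E
python3 look.py a2.png 180 60 200
```

```text
3.7 [0.5935 0.0642 0.1498] [ 1.0727 -0.3005  0.1452] 0.016885329547676034 3.000064315892814
```

View pics/a2.png

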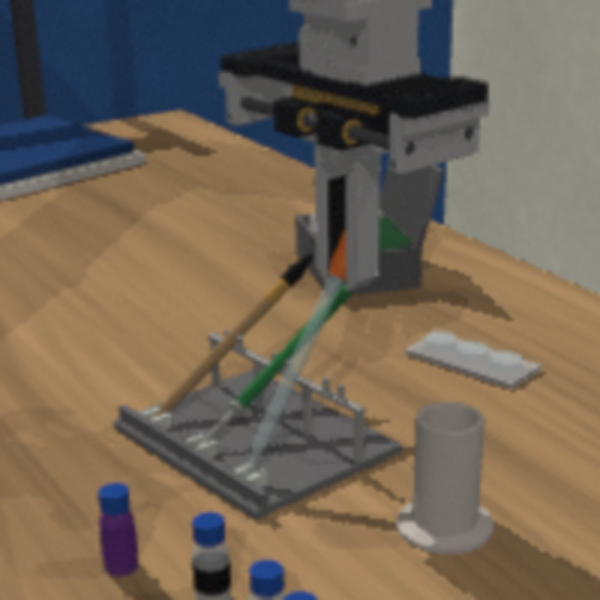

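The picture shows the pipette pivoting in the grip about its tip, which is held at the lip at (250,475). The bulb is between the fingers at (345,255). I'll continue the arc.

>>> drive_tool --series '[[[1.5,0,-0.9],0,-1],[[3.3,0,-1.7],0,-1],[[5.2,0,-2.3],0,-1],[[7.2,0,-2.7],0,-1],[[9.2,0,-2.8],0,-1]]'

```text
time: 4.25
tool_pos: [0.5026, 0.0504, 0.1771]
ee_rot: [[-0.989, -0.15, 0.001], [-0.15, 0.989, 0.0], [-0.001, 0.0, -1.0]]
ft_force: [-0.1, 0.3, 1.2]
width: 0.0165
gripper_force: 3.0
```

>>> drive_tool --series '[[[0,0,-1],0,-1],[[0,0,-3],0,-1],[[0,0,-5],0,-1],[[0,0,-7],0,-1],[[0,0,-7],0,-1]]'

```text
time: 4.75
tool_pos: [0.5047, 0.0508, 0.2492]
ee_rot: [[-0.989, -0.15, 0.004], [-0.15, 0.989, 0.001], [-0.004, 0.001, -1.0]]
ft_force: [-0.6, -0.3, -1.3]
width: 0.017
gripper_force: 3.0
```

```bash
python3 look.py a3.png 160 20 250
```

```text
4.75 [0.5047 0.0508 0.2492] [-0.6189 -0.2874 -1.3179] 0.017013592003377515 2.9999720556952525
```

View pics/a3.png

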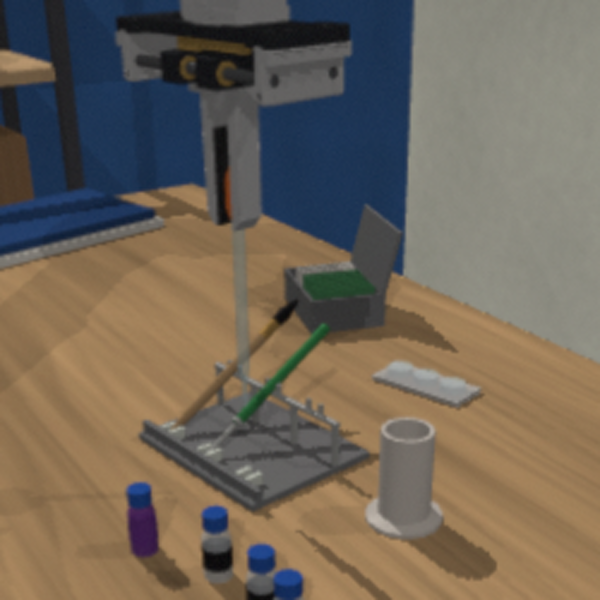

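The picture shows the pipette hanging upright: bulb between the fingers, tube from (238,225) to (243,375). The rest, brush and probe are undisturbed. Next I'll lift further and carry it to the blue cup.

>>> drive_tool --series '[[[0,0,-2.5],0,-1],[[-0.3,-2,-5],0,-1],[[-0.8,-5.5,-5],0,-1],[[-1.3,-9.5,-5],0,-1],[[-1.8,-14,-5],0,-1]]'

```text
time: 5.3
tool_pos: [0.5422, -0.0858, 0.2959]
ee_rot: [[-0.988, -0.152, -0.001], [-0.152, 0.988, 0.0], [0.0, 0.0, -1.0]]
ft_force: [1.3, 0.9, -0.4]
width: 0.0168
gripper_force: 3.0
```

>>> drive_tool --series '[[[-0.5,-4.6,0],0,-1],[[-1.1,-9.2,0],0,-1],[[-1.7,-13.8,0],0,-1],[[-2.3,-18.4,0],0,-1],[[-2.6,-21.5,0],0,-1]]'

```text
time: 5.8
tool_pos: [0.5999, -0.297, 0.2952]
ee_rot: [[-0.989, -0.148, -0.002], [-0.148, 0.989, -0.001], [0.002, -0.0, -1.0]]
ft_force: [0.1, 0.4, 0.6]
width: 0.0168
gripper_force: 3.0
```

>>> drive_tool --series '[[[0,-0.4,0],0,-1],[[0,-0.8,0],0,-1],[[0,-0.8,0],0,-1],[[0,-0.8,0],0,-1],[[0,-0.8,0],0,-1]]'

```text
time: 6.3
tool_pos: [0.6015, -0.3006, 0.2966]
ee_rot: [[-0.989, -0.151, 0.0], [-0.151, 0.989, 0.0], [-0.0, 0.0, -1.0]]
ft_force: [0.7, -0.4, 0.0]
width: 0.0167
gripper_force: 3.0
```

```bash
python3 look.py a4.png 300 80 250
python3 - <<'E'
from plant import imaging
import numpy as np
c=imaging.camera('side'); np.savez('side1.npz',**c)
c=imaging.camera('top'); np.savez('top1.npz',**c)
E
```

```text
6.3 [ 0.6015 -0.3006  0.2966] [ 0.7092 -0.4268  0.0466] 0.016655974882603286 3.000007183291018
```

View pics/a4.png

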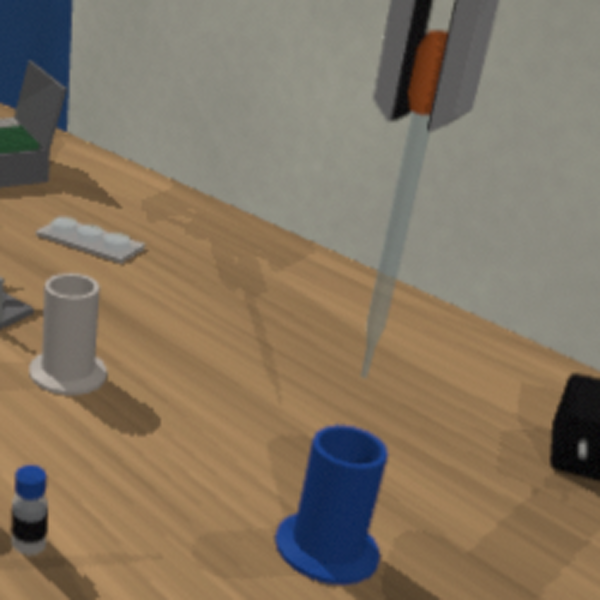

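The picture shows the pipette above the blue cup: tip at crop (365,373), which is image (452,235), and the cup mouth at (350,447). I'll locate the tip relative to the cup.

Run:
```python
import numpy as np
from h import *
np.set_printoptions(precision=4,suppress=True)
c=dict(np.load('side1.npz')); X,d,o=cloud(c)
p0=np.array([.6015,-.3006,.2936]); n=np.array([-.151,.989,0])
for u,v in ((474,128),(466,166),(459,200),(452.1,235.4)):
    D=d[int(round(v)),int(round(u))]; q=o+D*((p0-o)@n)/(D@n); print('plane',u,v,q)
near=(np.hypot(X[...,0]-.6,X[...,1]+.3)<.06)
for z in (.13,.15,.17,.19,.21,.23,.25):
    P=X[near&(abs(X[...,2]-z)<.01)]; print(z,len(P),np.median(P,0))
P=X[near&(X[...,2]>.1)]; print('min z',P[:,2].min())
ct=dict(np.load('top1.npz')); Xt,_,_=cloud(ct)
m=(np.hypot(Xt[...,0]-.6,Xt[...,1]+.3)<.06)&(Xt[...,2]>.0)&(Xt[...,2]<.1); print('top visible',m.sum())
# tip vs cup mouth, same camera: mouth centre ray
from scipy.optimize import least_squares
m=(abs(X[...,2]-.079)<.004)&near
P=X[m]; f=least_squares(lambda q:np.hypot(P[:,0]-q[0],P[:,1]-q[1])-.019,[.6,-.3],loss='soft_l1',f_scale=.002); print('cup side',f.x)
```

```text
plane 474 128 [ 0.5987 -0.301   0.2784]
plane 466 166 [ 0.5993 -0.3009  0.2306]
plane 459 200 [ 0.6006 -0.3007  0.1835]
plane 452.1 235.4 [ 0.6032 -0.3003  0.1296]
0.13 27 [ 0.6018 -0.3011  0.1336]
0.15 59 [ 0.6009 -0.3016  0.1515]
0.17 118 [ 0.5999 -0.3026  0.1703]
0.19 122 [ 0.6001 -0.3024  0.19  ]
0.21 123 [ 0.6003 -0.3024  0.2093]
0.23 124 [ 0.6002 -0.3021  0.2303]
0.25 146 [ 0.6002 -0.3017  0.2502]
min z 0.12689986437159317
top visible 1363
cup side [ 0.6014 -0.302 ]
```

>>> drive_tool --series '[[[-0.1,0,2.2],0,-1],[[-0.1,0,4.6],0,-1],[[-0.1,0,7],0,-1],[[-0.1,0,9.4],0,-1],[[-0.1,0,11],0,-1]]'

```text
time: 6.95
tool_pos: [0.6019, -0.301, 0.185]
ee_rot: [[-0.989, -0.15, -0.001], [-0.15, 0.989, 0.0], [0.001, 0.001, -1.0]]
ft_force: [0.7, 1.2, -0.2]
width: 0.0166
gripper_force: 3.0
```

>>> drive_tool --series '[[[0,0,0.2],0,-1],[[0,0,0.4],0,-1],[[0,0,0.6],0,-1],[[0,0,0.8],0,-1],[[0,0,0.9],0,-1]]'

```text
time: 7.45
tool_pos: [0.6025, -0.3017, 0.1779]
ee_rot: [[-0.989, -0.15, 0.001], [-0.15, 0.989, -0.0], [-0.001, -0.0, -1.0]]
ft_force: [-0.4, -0.1, -0.6]
width: 0.0173
gripper_force: 3.0
```

>>> drive_tool --series '[[[0,0,0.05],0,-1],[[0,0,0.1],0,-1],[[0,0,0.15],0,-1],[[0,0,0.2],0,-1],[[0,0,0.25],0,-1]]'

```text
time: 7.95
tool_pos: [0.6024, -0.3017, 0.1751]
ee_rot: [[-0.989, -0.15, 0.0], [-0.15, 0.989, -0.0], [-0.0, -0.0, -1.0]]
ft_force: [0.4, 0.4, 3.0]
width: 0.0171
gripper_force: 3.0
```

>>> drive_tool --series '[[[0,0,0.05],0,-1],[[0,0,0.1],0,-1],[[0,0,0.15],0,-1],[[0,0,0.15],0,-1],[[0,0,0.15],0,-1]]'

```text
time: 8.45
tool_pos: [0.6023, -0.3017, 0.1736]
ee_rot: [[-0.989, -0.15, 0.0], [-0.15, 0.989, -0.0], [-0.0, -0.0, -1.0]]
ft_force: [-0.3, -0.1, 5.6]
width: 0.0168
gripper_force: 3.0
```

The floor contact shows in the force (5.6 N). I'll relieve it, then open gently.

>>> drive_tool --series '[[[0,0,-0.15],0,-1],[[0,0,-0.25],0,-1],[[0,0,-0.25],0,-0.55],[[0,0,-0.25],0,-0.4],[[0,0,-0.25],0,-0.2]]'

```text
time: 8.95
tool_pos: [0.6021, -0.3016, 0.1759]
ee_rot: [[-0.989, -0.15, -0.0], [-0.15, 0.989, -0.0], [0.0, 0.0, -1.0]]
ft_force: [0.4, 0.1, -0.2]
width: 0.033
gripper_force: 0.0
```

>>> drive_tool --series '[[[0,0,0],0,0],[[0,0,-1.5],0,0],[[0,0,-4],0,0],[[0,0,-7],0,0],[[0,0,-9],0,0]]'

```text
time: 9.45
tool_pos: [0.6025, -0.3022, 0.2692]
ee_rot: [[-0.989, -0.149, 0.002], [-0.149, 0.989, -0.001], [-0.002, -0.001, -1.0]]
ft_force: [0.2, 0.2, 0.3]
width: 0.0471
gripper_force: 0.0
```

```bash
python3 look.py a5.png 340 120 220
```

```text
9.45 [ 0.6025 -0.3022  0.2692] [0.201  0.2029 0.3056] 0.0471208146233861 0.0
```

View pics/a5.png

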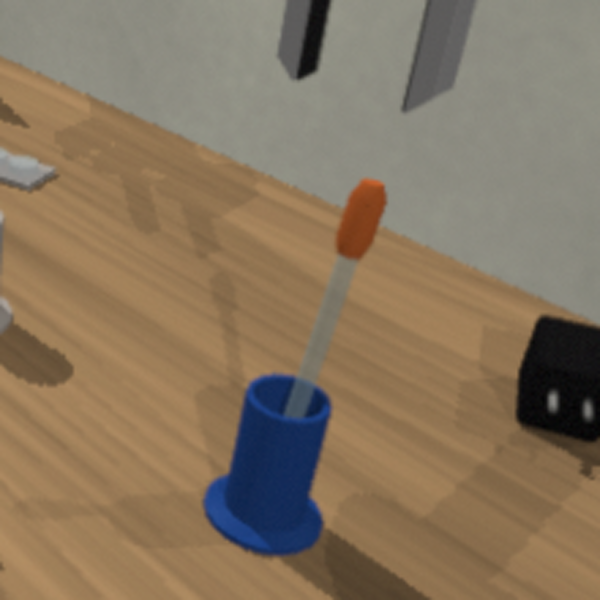

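The pipette stands in the blue cup, leaning slightly, with its bulb at (362,220) and the cup upright. Now the probe.

>>> drive_tool --series '[[[-0.8,4.2,0],0,0],[[-1.6,8.4,0],0,0],[[-2.4,12.6,0],0,0],[[-3.2,16.8,0],0,0],[[-3.8,21,0],0,0]]'

```text
time: 10.0
tool_pos: [0.6084, -0.0867, 0.2671]
ee_rot: [[-0.989, -0.15, 0.001], [-0.15, 0.989, 0.0], [-0.001, -0.0, -1.0]]
ft_force: [1.6, 0.3, -0.2]
width: 0.0473
gripper_force: 0.0
```

>>> drive_tool --series '[[[-0.8,4.2,0],0,0],[[-1.6,8.4,1],0,0],[[-2.4,12.6,3],0,0],[[-3.2,16.8,6],0,0],[[-3.7,20.9,9],0,0]]'

```text
time: 10.5
tool_pos: [0.6142, 0.1231, 0.1784]
ee_rot: [[-0.989, -0.15, 0.002], [-0.15, 0.989, 0.001], [-0.002, 0.0, -1.0]]
ft_force: [0.7, 0.4, 0.3]
width: 0.047
gripper_force: 0.0
```

>>> drive_tool --series '[[[0,0,1],0,0],[[0,0,2],0,0],[[0,0,2],0,0],[[0,0,2],0,0],[[0,0,2],0,0]]'

```text
time: 11.0
tool_pos: [0.6144, 0.1201, 0.1591]
ee_rot: [[-0.989, -0.148, 0.001], [-0.148, 0.989, 0.0], [-0.002, 0.0, -1.0]]
ft_force: [1.0, 0.8, -0.4]
width: 0.0469
gripper_force: 0.0
```

Run:
```python
from plant import r, imaging
import numpy as np
from h import *
np.set_printoptions(precision=4,suppress=True)
s=r.get_state(); print(s['time'],s['tool_pos'])
c=imaging.camera('side'); X,d,o=cloud(c)
m=masks(c)['green']&(X[...,0]>.45)&(X[...,0]<.7)&(X[...,1]>0)&(X[...,1]<.2)
P=X[m]; c0=P.mean(0); v=np.linalg.svd(P-c0)[2][0]; print(len(P),c0,v)
```

```text
11.0 [0.6144 0.1201 0.1591]
140 [0.5815 0.1153 0.0665] [-0.8546 -0.135  -0.5014]
```

>>> drive_tool --series '[[[0,0.3,2],0,-0.1],[[0,0.3,4.5],0,-0.1],[[0,0.3,6.5],0,-0.1],[[0,0.3,7.6],0,-0.1],[[0,0.3,7.6],0,-0.1]]'

```text
time: 11.55
tool_pos: [0.6128, 0.1238, 0.0811]
ee_rot: [[-0.989, -0.149, -0.002], [-0.149, 0.989, -0.001], [0.002, -0.0, -1.0]]
ft_force: [0.4, -0.4, -0.4]
width: 0.0423
gripper_force: 0.0
```

>>> drive_tool --series '[[[0,0,0],0,-0.4],[[0,0,0],0,-0.6],[[0,0,0],0,-0.8],[[0,0,0],0,-1],[[0,0,0],0,-1]]' --force 4

```text
time: 12.05
tool_pos: [0.6134, 0.1242, 0.0822]
ee_rot: [[-0.989, -0.15, 0.0], [-0.15, 0.989, 0.0], [-0.0, 0.0, -1.0]]
ft_force: [0.7, -0.6, 0.2]
width: 0.0098
gripper_force: 4.0
```

>>> drive_tool --series '[[[0.8,0,-1.3],0,-1],[[1.7,0,-2.4],0,-1],[[2.8,0,-3.5],0,-1],[[3.9,0,-4.4],0,-1],[[5.1,0,-5.2],0,-1]]'

```text
time: 12.55
tool_pos: [0.562, 0.1164, 0.1351]
ee_rot: [[-0.989, -0.15, 0.001], [-0.15, 0.989, 0.0], [-0.001, 0.0, -1.0]]
ft_force: [0.6, -0.6, -0.7]
width: 0.0099
gripper_force: 4.0
```

>>> drive_tool --series '[[[1.3,0,-0.7],0,-1],[[2.7,0,-1.2],0,-1],[[4.1,0,-1.6],0,-1],[[5.6,0,-1.8],0,-1],[[7.0,0,-1.9],0,-1]]'

```text
time: 13.05
tool_pos: [0.4924, 0.1058, 0.1531]
ee_rot: [[-0.989, -0.15, 0.0], [-0.15, 0.989, 0.0], [-0.0, 0.0, -1.0]]
ft_force: [0.3, -0.6, 0.9]
width: 0.01
gripper_force: 4.0
```

>>> drive_tool --series '[[[0,0,-1],0,-1],[[0,0,-3.5],0,-1],[[0,0,-7],0,-1],[[0,0,-11],0,-1],[[0,0,-12],0,-1]]'

```text
time: 13.55
tool_pos: [0.4952, 0.1064, 0.2772]
ee_rot: [[-0.989, -0.149, 0.005], [-0.149, 0.989, 0.002], [-0.005, 0.002, -1.0]]
ft_force: [1.4, 0.1, -0.0]
width: 0.01
gripper_force: 4.0
```

>>> drive_tool --series '[[[-1.8,-4.3,0],0,-1],[[-3.6,-8.6,0],0,-1],[[-5.4,-12.9,0],0,-1],[[-7.2,-16.8,0],0,-1],[[-7.3,-17.3,0],0,-1]]'

```text
time: 14.05
tool_pos: [0.5932, -0.0589, 0.2727]
ee_rot: [[-0.989, -0.145, 0.0], [-0.145, 0.989, -0.002], [0.0, -0.002, -1.0]]
ft_force: [0.2, 0.1, -0.6]
width: 0.0098
gripper_force: 4.0
```

>>> drive_tool --series '[[[0,0,0],0,-1],[[0,0,0],0,-1],[[0,0,0],0,-1],[[0,0,0],0,-1],[[0,0,0],0,-1]]'

```text
time: 14.55
tool_pos: [0.5916, -0.0533, 0.2731]
ee_rot: [[-0.989, -0.151, 0.0], [-0.151, 0.989, 0.0], [-0.0, 0.0, -1.0]]
ft_force: [-0.7, 0.1, -0.8]
width: 0.0098
gripper_force: 4.0
```

```bash
python3 look.py a6.png 230 80 200
python3 - <<'E'
from plant import r, imaging
import numpy as np
from h import *
from scipy.optimize import least_squares
np.set_printoptions(precision=4,suppress=True)
c=imaging.camera('side'); X,d,o=cloud(c); np.savez('side2.npz',**c)
near=np.hypot(X[...,0]-.591,X[...,1]+.054)<.06
for z in (.13,.14,.15,.17,.19,.21,.23,.25):
    P=X[near&(abs(X[...,2]-z)<.008)]; print(z,len(P),np.median(P,0) if len(P) else 0)
P=X[near&(X[...,2]>.1)]; print('min z',P[:,2].min())
m=(abs(X[...,2]-.079)<.004)&near
P=X[m]; f=least_squares(lambda q:np.hypot(P[:,0]-q[0],P[:,1]-q[1])-.019,[.59,-.05],loss='soft_l1',f_scale=.002); print('cup side',f.x)
E
```

```text
14.55 [ 0.5916 -0.0533  0.2731] [-0.6619  0.0928 -0.7756] 0.009801501482241239 3.9999967999756336
0.13 14 [ 0.5923 -0.0538  0.1339]
0.14 24 [ 0.592  -0.0539  0.1397]
0.15 20 [ 0.5917 -0.054   0.149 ]
0.17 35 [ 0.5923 -0.0543  0.1735]
0.19 54 [ 0.5909 -0.056   0.1901]
0.21 53 [ 0.5917 -0.0551  0.2104]
0.23 57 [ 0.5919 -0.0558  0.2298]
0.25 89 [ 0.5901 -0.0555  0.2536]
min z 0.12824375245642217
cup side [ 0.5886 -0.055 ]
```

View pics/a6.png

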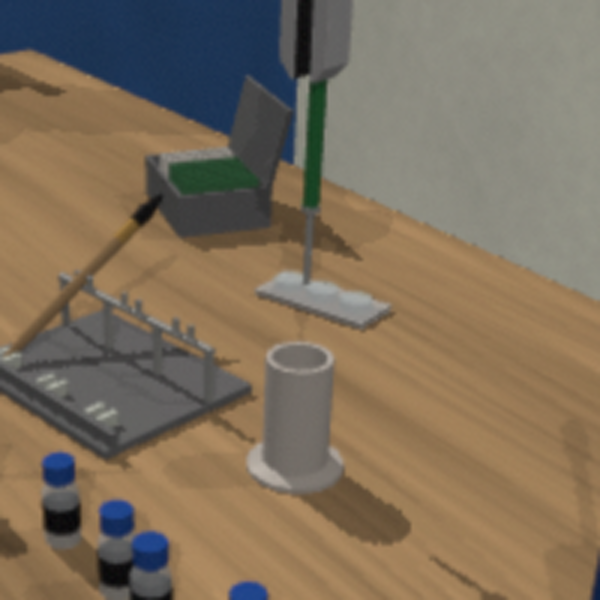

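The probe hangs upright above the white cup: needle tip at crop (307,283), cup mouth at (298,358). The tip is only about 3 mm off the axis, so I'll correct by 2 mm and lower it.

>>> drive_tool --series '[[[0.2,0,2.2],0,-1],[[0.2,0,4.6],0,-1],[[0.2,0,7],0,-1],[[0.2,0,9.4],0,-1],[[0.2,0,11.4],0,-1]]'

```text
time: 15.15
tool_pos: [0.5894, -0.0541, 0.1577]
ee_rot: [[-0.989, -0.15, -0.001], [-0.15, 0.989, -0.0], [0.001, 0.0, -1.0]]
ft_force: [0.4, -0.3, 0.0]
width: 0.0099
gripper_force: 4.0
```

>>> drive_tool --series '[[[0,0,0.3],0,-1],[[0,0,0.5],0,-1],[[0,0,0.7],0,-1],[[0,0,0.8],0,-1],[[0,0,0.8],0,-1]]'

```text
time: 15.65
tool_pos: [0.59, -0.0543, 0.1515]
ee_rot: [[-0.989, -0.15, 0.001], [-0.15, 0.989, 0.0], [-0.001, 0.0, -1.0]]
ft_force: [-0.4, -0.8, -0.7]
width: 0.0095
gripper_force: 4.0
```

>>> drive_tool --series '[[[0,0,0.05],0,-1],[[0,0,0.1],0,-1],[[0,0,0.2],0,-1],[[0,0,0.3],0,-1],[[0,0,0.3],0,-1]]'

```text
time: 16.15
tool_pos: [0.5903, -0.0544, 0.1485]
ee_rot: [[-0.989, -0.15, 0.001], [-0.15, 0.989, 0.0], [-0.001, -0.0, -1.0]]
ft_force: [-0.3, 0.8, 5.6]
width: 0.0098
gripper_force: 4.0
```

The probe has touched the floor of the cup. I'll relieve the force, release and rise.

>>> drive_tool --series '[[[0,0,-0.15],0,-1],[[0,0,-0.25],0,-1],[[0,0,-0.25],0,-0.65],[[0,0,-0.25],0,-0.4],[[0,0,-0.25],0,-0.2]]'

```text
time: 16.65
tool_pos: [0.5897, -0.0543, 0.1503]
ee_rot: [[-0.989, -0.15, -0.0], [-0.15, 0.989, -0.0], [0.0, -0.0, -1.0]]
ft_force: [0.1, -0.9, -0.3]
width: 0.0288
gripper_force: 0.0
```

>>> drive_tool --series '[[[0,0,0],0,-0.1],[[0,0,-1.5],0,-0.1],[[0,0,-5],0,-0.1],[[0,0,-9],0,-0.1],[[0,0,-13],0,-0.1]]'

```text
time: 17.15
tool_pos: [0.5895, -0.0547, 0.283]
ee_rot: [[-0.989, -0.149, 0.0], [-0.149, 0.989, -0.0], [-0.0, -0.0, -1.0]]
ft_force: [0.9, -0.2, 0.2]
width: 0.0423
gripper_force: 0.0
```

>>> drive_tool --series '[[[0,4,-1],0,-0.1],[[0,8,-1],0,-0.1],[[0,12,-1],0,-0.1],[[0,12,-1],0,-0.1],[[0,12,-1],0,-0.1]]'

```text
time: 17.65
tool_pos: [0.5717, 0.0649, 0.2913]
ee_rot: [[-0.988, -0.151, 0.001], [-0.151, 0.988, 0.0], [-0.001, 0.0, -1.0]]
ft_force: [-0.4, -1.9, 0.5]
width: 0.0424
gripper_force: 0.0
```

```bash
python3 look.py a7.png 190 80 310
python3 - <<'E'
from plant import imaging
import numpy as np
from h import *
np.set_printoptions(precision=4,suppress=True)
c=imaging.camera('side'); X,d,o=cloud(c); h=hsv(c)
for n,m,tz in (('probe',masks(c)['green']&(np.hypot(X[...,0]-.59,X[...,1]+.054)<.07),.176),('bulb',(h[...,0]<14)&(h[...,1]>170)&(h[...,2]>110)&(np.hypot(X[...,0]-.6,X[...,1]+.3)<.08)&(X[...,2]>.1),.196)):
    P=X[m]; c0=P.mean(0); v=np.linalg.svd(P-c0)[2][0]; print(n,len(P),c0,v,'z',P[:,2].min(),P[:,2].max())
E
```

```text
17.65 [0.5717 0.0649 0.2913] [-0.3697 -1.8883  0.4721] 0.042417122779375184 0.0
probe 181 [ 0.6053 -0.0541  0.1252] [-0.1522 -0.0239 -0.9881] z 0.07256790214913432 0.17328005378804076
bulb 255 [ 0.6255 -0.3047  0.1778] [-0.1929 -0.0387 -0.9805] z 0.1586987462640029 0.19458434767127916
```

View pics/a7.png

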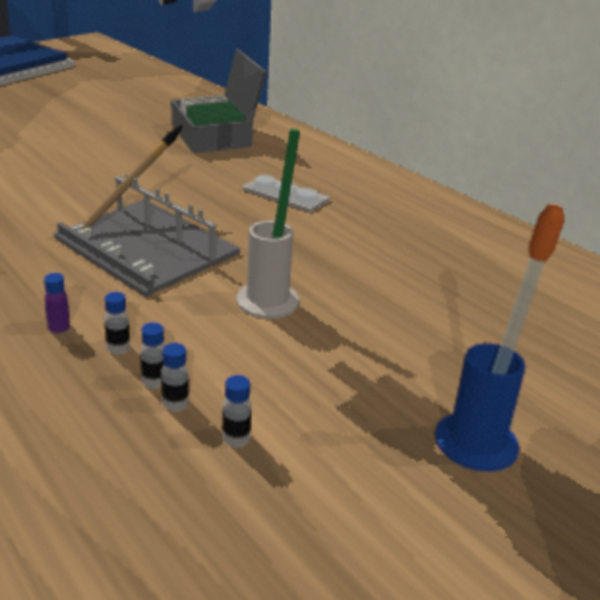

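Both items stand in their cups: the needle's top at (292,135) in the white cup and the bulb at (547,230) in the blue cup, leaning about 9° and 11°. The brush, vials and cups are undisturbed and the gripper is clear, so I'm handing in.

```bash
python3 -c "
from plant import job
print(job.hand_in())"
```

```text
the job is handed in; nothing more can be done
None
```

The job is handed in, with no verdict returned: in the last picture the pipette stands bulb up in the blue cup and the needle point down in the white cup, leaning about 11° and 9°, with the brush, vials and cups undisturbed.

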